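# Seat the keyed brass end stop in the cigar cutter

### The arm

A 6-joint arm with a two-finger parallel gripper is mounted at the origin on the work surface. World frame = base frame: x ahead of the robot, y to its left, z up, the work surface at z = 0. Lengths are in m, angles in rad, forces in N, time in s.
With the tool pointing down it reaches from about 0.225 to 0.875 m from the base axis. Payload 3.4 kg.
Tool frame: the origin (TCP) lies midway between the tips of the shut fingers; the grasp point (between the pads) lies 19 mm behind it; z points along the fingers, y is the line along which they close (so a half turn about z gives the same grasp; the last joint's range is limited). The gripper opens to 85 mm and grips with 20 to 120 N. Pads are 22 mm wide; open, the fingers measure 114 mm over their backs; the gripper's body (76 mm by 85 mm) begins 54 mm behind the grasp point. The pads swing forward as they close: fully open they stand 13 mm farther back than shut.
Start: joints at [1.172, 0.276, 1.505, -0, 1.361, -0.121], TCP at [0.158, 0.553, 0.231] pointing down, gripper open.
Joint ranges: [-2.89, 2.89], [-0.75, 2.08], [0.22, 2.7], [-1.18, 4.32], [0.11, 2.71], [-2.7, 2.7]. Speed limits (rad/s): [2.57, 2.57, 3.14, 3.14, 3.14, 3.14].

### API

Orientations are given as a unit quaternion [w, x, y, z].
In Python, from rig import ctrl gives the robot as it stands.
- The arm moves only by the shell command python3 -m inch 'ROWS'. ROWS is JSON, a list of rows, each a list of 7 numbers: the shift along the tool's x, y, z in m, then the turn, a rotation vector about the tool's x, y, z in degrees, then the closure, from 0 (fully open) to 1 (shut). In form: [[dx, dy, dz, ax, ay, az, grip], ...]. A call has 1 to 20 rows; each row shifts and turns the commanded pose from where the row before left it, along the tool's axes as they then stand; what a row does not reach is not made up. A row lasts 1/12 s, in which the tool goes at most 41.7 mm and 7.16 degrees, less where a joint would pass 70% of its speed; a pose out of reach is approached as far as the arm can. A call is refused whole if a number of a shift passes 0.0417 or a number of a turn 7.16, either way. A call with a gripper value outside its range is refused whole. The fingers move at their own pace and stop on an object; the grip force is fixed at half the most. Time passes only in rows, so rows that do not move let the fingers close. It gives the time, the measured TCP pose, the force, the opening and the grip force at its end, in the units of the state.
- ctrl.sense(): the state, without advancing time (a new reading comes with each control period).
- ctrl.grab_frame(name): name is "scene" or "top"; returns a dict with "pixels" (400x640x3 uint8, red, green, blue), "camera_matrix" (3x3 intrinsics, pixels), "rvec" (rotation vector, rad) and "tvec" (3), from world to camera coordinates, as OpenCV has them. Camera axes: x right, y down, z forward; pixel columns grow to the right and rows downward; lengths in m; the calibration is good to about 2 mm. A picture is of the moment at which its call begins. There is no depth.
- ctrl.close_job(): hands the job in; it is judged then, once.
The state is a dict: "time_s": time; "joint_pos": joint angles; "qd": joint speeds; "joint_efforts": joint torques, N m; "eef_pos": TCP position; "tool_rot": TCP orientation; "ft_force": force on the tool from outside, world axes, zero at the start; "ft_torque": the same for the moment, N m; "grip_width": finger opening in m; "gripper_force": force on a finger pad.
Only numpy, scipy, OpenCV 4.12 (cv2) and the standard library are available. Lean on these libraries where they do the work, as an engineer would, in place of code of your own. Each camera call takes 0.05 s, during which the arm holds its last target. There are 200 camera calls.

### The job

Fit the brass end stop to the cigar cutter: turn it so that the flat side of its foot matches the flat side of the black D-shaped socket, lower it in without dropping it until the foot is fully home and upright, and let go. Leave the steel stop and the paste bowl where they are.

Things in the scene. Friction and masses are not known exactly. Their poses are not given: they have to be found in the camera images.
- brass_stop: Brass (yellow) end stop, 0.35-0.6 kg, loose. D-shaped foot: disc of 32 mm radius, 16 mm thick, cut by a flat 16 mm from its axis, white stripe on top along the flat. On its middle, parallel to the flat, stands a plate 14 mm thick, 40 mm wide, top 74 mm above the underside. Origin: on the disc's axis, at the underside. x points squarely to the flat (across the plate's thickness), z up.
- cutter: Cutter, fixed: pale wood bed 300x110x20 mm high. At one end a black D collar, 8 mm wall, rim 38 mm and floor 20 mm above bench; inside radius 38 mm, flat 22 mm from axis (6 mm play all round), white stripe over the flat. Cigar rest 40 mm high from 69 mm, brass blade frame 126 mm high at 185 mm along x. Origin: collar axis at bench level; x points to the flat; seated stop: same x, origin 20 mm up.
- steel_stop: Bystander: a grey steel end stop, loose, with the same foot and axes as the brass one but a lower plate, 52 mm high in all. Not wanted here; leave it.
- paste_bowl: Bystander: a white ceramic paste bowl, loose, 80 mm across the rim and 42 mm high. Origin: centre of its underside. Leave it.
Not all that is in view belongs to the job. There is more than one size of the brass_stop; the job needs the middle-sized.

How it is judged:
On the way:
1. the brass stop, still held in the fingers, is lowered at least 6 mm into the socket (horizontal distance between brass_stop and cutter below 0.015 m and z of brass_stop in the frame of cutter below 0.032 m and contact force between the fingers and brass_stop above 1 N), for 0.1 s.
At the end, for the whole second after the job is handed in: The brass stop stands released and at rest in the socket: its foot within 4 mm of the socket's floor, upright within 7 degrees, its axis within 12 mm of the socket's and its flat within 15 degrees of the socket's flat; the steel stop and the bowl are within 20 mm of where they began (horizontal distance between brass_stop and cutter below 0.012 m and z of brass_stop in the frame of cutter below 0.024 m and angle between the x axis of brass_stop and the x axis of cutter, either way round below 0.26 rad and angle between brass_stop's own z axis and vertical below 0.12 rad and linear speed of brass_stop below 0.02 m/s and distance of each of steel_stop, paste_bowl from where it was at the start of the episode below 0.02 m); the robot touches nothing.
It fails at once if the steel stop is moved by more than 20 mm (distance of steel_stop from where it was at the start of the episode above 0.02 m).
It fails at once if the paste bowl is moved by more than 20 mm (distance of paste_bowl from where it was at the start of the episode above 0.02 m).
It also fails if it takes over 38 s, if anything falls off the work surface, if the arm or the gripper's body presses on something with over 40 N, if the wrist force passes 120 N, or if a joint passes its speed limit or range.

## Working session

There is one attempt and no reset: what is moved stays moved. The work goes in short steps, Python scripts to look and compute and a shell command to move; the robot and the scene stay as the last step left them, time stands still between calls to the robot, and variables do not carry over. Pictures are saved under pics/ and viewed, at most 10 in all, crops included, and the job is handed in when it is done.

```bash
ls; mkdir -p pics
python3 - <<'E'
from rig import ctrl
import cv2,json,numpy as np
for n in("scene","top"):
    f=ctrl.grab_frame(n);cv2.imwrite(f"pics/{n}0.png",f["pixels"][:,:,::-1])
    np.savez(f"{n}0.npz",**f)
    R=cv2.Rodrigues(np.array(f["rvec"],float))[0];print(n,f["camera_matrix"],-R.T@np.ravel(f["tvec"]))
s=ctrl.sense();print(s)
E
```

```text
pics
scene [[499.61057932   0.         317.09533865]
 [  0.         499.61057932 204.39538756]
 [  0.           0.           1.        ]] [1.36649686 0.22802526 0.58896189]
top [[428.4707797    0.         310.11074377]
 [  0.         428.4707797  192.1415123 ]
 [  0.           0.           1.        ]] [ 0.41745566 -0.03303096  0.77894291]
{'time_s': 0.1, 'joint_pos': array([ 1.17196534e+00,  2.76505937e-01,  1.50598823e+00, -6.55343843e-07,
        1.36069257e+00, -1.20989992e-01]), 'qd': array([ 0.0013198 , -0.00184237, -0.00493808,  0.00118566, -0.00063647,
        0.00137376]), 'joint_efforts': array([ 2.34574676e-03, -4.17701375e+01, -2.46405065e+01, -3.87772673e-05,
        5.62395144e-03,  4.86076510e-05]), 'eef_pos': array([0.15753071, 0.55252105, 0.23054822]), 'tool_rot': array([-2.04525379e-04,  1.38473982e-01,  9.90365751e-01, -7.70353994e-04]), 'ft_force': array([ 0.85207088,  0.26346075, -0.55764078]), 'ft_torque': array([ 0.00096358, -0.00501278,  0.02463052]), 'gripper_force': 0.0, 'grip_width': 0.0857659640719702}
```

View pics/top0.png

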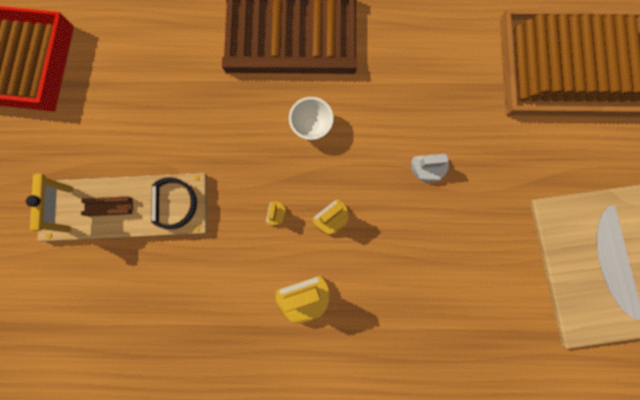

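View pics/scene0.png

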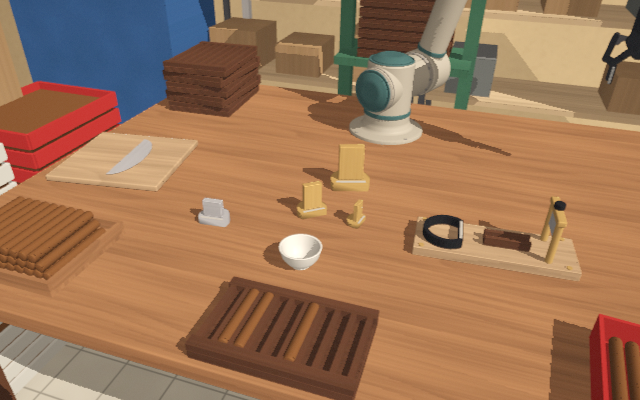

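The top view shows the three brass stops at about (275,213), (331,217) and (303,300). The middle one, at (331,217), is about 36 px wide, which fits a 64 mm foot. The collar is at (175,203) with its white flat on the left, the steel stop is at (431,167) and the bowl is at (311,118). In the scene view the stop is at (312,200) and the collar at (443,232).

```bash
cat > h.py <<'E'
import cv2,numpy as np
from scipy.optimize import least_squares
def ray(f,uv,z):
    R=cv2.Rodrigues(np.array(f["rvec"],float))[0];C=-R.T@np.ravel(f["tvec"])
    uv=np.asarray(uv,float).reshape(-1,2);d=np.c_[uv,np.ones(len(uv))]@np.linalg.inv(f["camera_matrix"]).T@R
    return (C+d*((z-C[2])/d[:,2])[:,None])[:,:2]
def proj(f,p): return cv2.projectPoints(np.asarray(p,float).reshape(-1,3),np.array(f["rvec"],float),np.array(f["tvec"],float),np.array(f["camera_matrix"]),None)[0].reshape(-1,2)
def big(m,c,r):
    w=np.zeros_like(m);cv2.circle(w,c,r,255,-1);m=m&w
    n,l,s,_=cv2.connectedComponentsWithStats(m);return (l==1+np.argmax(s[1:,4])).astype(np.uint8)*255
def masks(f):
    h=cv2.cvtColor(f["pixels"],cv2.COLOR_RGB2HSV)
    return dict(white=cv2.inRange(h,(0,0,150),(180,70,255)),brass=cv2.inRange(h,(21,150,90),(32,255,255)),black=cv2.inRange(h,(0,0,0),(180,255,62)))
def pts(m): return np.argwhere(m)[:,::-1].astype(float)
def cont(m): return max(cv2.findContours(m,cv2.RETR_EXTERNAL,cv2.CHAIN_APPROX_NONE)[0],key=cv2.contourArea).reshape(-1,2)
def fitc(p): # circle fit
    r=least_squares(lambda q:np.hypot(p[:,0]-q[0],p[:,1]-q[1])-q[2],[*p.mean(0),.04],loss="soft_l1",f_scale=.001);return r.x,np.abs(r.fun).mean()
def line(p):
    v=cv2.fitLine(p.astype(np.float32),cv2.DIST_HUBER,0,.001,.001).ravel();t=(p-v[2:])@v[:2];return v[:2],v[2:],np.ptp(t)
E
python3 - <<'E'
from h import *
f=dict(np.load("top0.npz"));m=masks(f)
# stop
w=big(m["white"],(331,217),24);b=big(m["brass"],(331,217),26)
d,c,L=line(ray(f,pts(w),.016));print("stripe",d,c,L,w.sum()//255)
P=ray(f,cont(b|w),.012);n=np.array([-d[1],d[0]]);n*=np.sign((c-P.mean(0))@n)
arc=P[(P-c)@n<-.014];print("arc",fitc(arc),len(arc),"n",n,"yaw",np.degrees(np.arctan2(n[1],n[0])),"c-n*.0145",c-n*.014, "extent along n",np.ptp(P@n),"along d",np.ptp(P@d))
# collar
w2=big(m["white"],(155,203),24);k=big(m["black"],(178,203),32)
d,c,L=line(ray(f,pts(w2),.038));print("cstripe",d,c,L,w2.sum()//255)
P=ray(f,cont(k),.036);n=np.array([-d[1],d[0]]);n*=-np.sign((P.mean(0)-c)@n)
arc=P[(P-c)@n<-.02];print("arc",fitc(arc),"yaw",np.degrees(np.arctan2(n[1],n[0])),"c-26n",c-.026*n)
p=f["pixels"].copy();p[w>0]=(255,0,255);p[b>0]=(0,255,0);p[w2>0]=(255,0,255);p[k>0]=(0,0,255)
o=f["pixels"]
cv2.imwrite("pics/c0.png",cv2.resize(np.vstack([o[160:260,140:360],p[160:260,140:360]])[:,:,::-1],None,fx=3,fy=3,interpolation=0))
E
```

```text
stripe [ 0.63951564 -0.7687781 ] [ 0.51315105 -0.04796016] 0.043587117326546326 42
arc (array([ 0.45864031, -0.09889816,  0.06030365]), np.float64(0.0020991478468625475)) 26 n [0.7687781  0.63951564] yaw 39.755707 c-n*.0145 [ 0.5023882  -0.05691338] extent along n 0.01941164424175451 along d 0.04657004185916691
cstripe [0.997204   0.07472753] [0.517208   0.25270465] 0.0603257544017837 102
arc (array([0.51894719, 0.22192879, 0.0432777 ]), np.float64(0.0006951536980624694)) yaw 94.28556 c-26n [0.5191509  0.22677734]
```

View pics/c0.png

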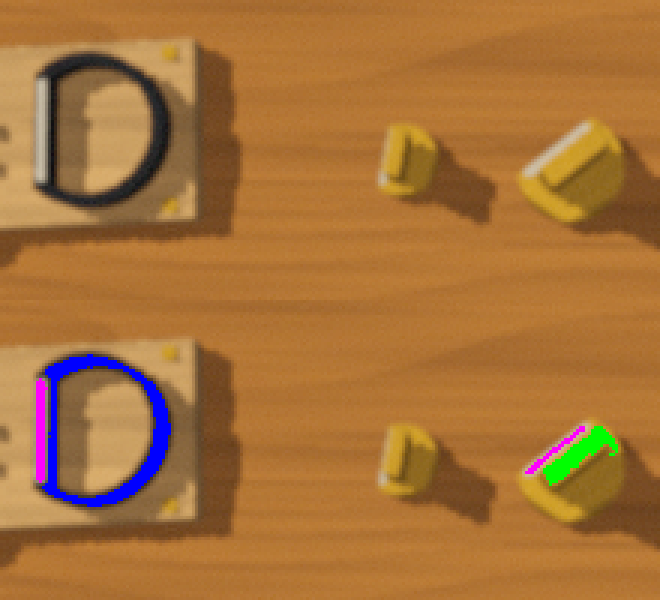

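The crop shows that the stripe and collar masks are good, but the brass mask misses the shaded part of the foot around (337,220). I'll widen that mask.

Run:
```python
from h import *
f=dict(np.load("top0.npz"));m=masks(f);h=cv2.cvtColor(f["pixels"],cv2.COLOR_RGB2HSV)
for u,v in((337,220),(345,218),(325,229),(318,220),(352,232),(340,240)):print((u,v),h[v,u])
b=big(cv2.inRange(h,(19,120,60),(34,255,255)),(331,217),28);w=big(m["white"],(331,217),24)
P=ray(f,cont(b|w),.014);n=np.array([.7688,.6395]);d=np.array([-n[1],n[0]])
print("n-range",(P@n).min(),(P@n).max(),"d-range",(P@d).min(),(P@d).max())
c=np.array([.51315,-.04796]);arc=P[(P-c)@n<-.016];print(fitc(arc),len(arc))
r=least_squares(lambda q:np.hypot(*(arc-q).T)-.032,c-n*.014,loss="soft_l1",f_scale=.001);print("R32",r.x,np.abs(r.fun).mean(),"flat dist of stripe",(c-r.x)@n,(c-r.x)@d)
# edges of plate top: brightest brass, z=.074
t=big(cv2.inRange(h,(19,120,185),(34,255,255)),(331,215),18);Q=ray(f,pts(t),.074);dd,cc,L=line(Q);print("plate",cc,L,np.degrees(np.arctan2(-dd[0],dd[1])),cv2.minAreaRect((Q*1000).astype(np.float32)))
# collar
k=big(cv2.inRange(h,(0,0,0),(180,255,75)),(178,203),32);A=ray(f,pts(k),.038);s=np.array([.5172,.2527]);n2=-np.array([-.0747,.9972])*-1
arc=A[(A-s)@n2<-.012];x,e=fitc(arc);print("ring mid",x,e,"stripe dist",(s-x[:2])@n2)
q=f["pixels"].copy();q[b>0]=(0,255,0);q[t>0]=(255,0,0);cv2.imwrite("pics/c1.png",cv2.resize(q[190:250,290:370,::-1],None,fx=6,fy=6,interpolation=0))
S=dict(np.load("scene0.npz"))
for p in([r.x[0],r.x[1],0],[r.x[0],r.x[1],.074],[x[0],x[1],.038]):print("scene px",proj(S,p))
```

```text
(337, 220) [ 19 182 144]
(345, 218) [ 21 217 140]
(325, 229) [ 21 196 208]
(318, 220) [ 21 192 208]
(352, 232) [ 14 184 112]
(340, 240) [ 15 170 180]
n-range 0.3192284402868079 0.3655639543898982 d-range -0.39926634523263027 -0.334835984677784
(array([ 0.50440534, -0.05678188,  0.03166695]), np.float64(0.0008466708966834517)) 48
R32 [ 0.50473189 -0.05650831] 0.0008579352272039981 flat dist of stripe 0.011938483361214915 0.0011885597641588747
plate [ 0.50595605 -0.06088652] 0.04393439372673395 -142.03093 ((502.9413146972656, -61.764617919921875), (21.093259811401367, 43.57503890991211), 45.752479553222656)
ring mid [0.51898639 0.22227824 0.04123994] 0.0020883505404840036 stripe dist 0.0304700233138471
scene px [[312.34242517 213.43816936]]
scene px [[312.6418234  183.68665362]]
scene px [[445.13253547 226.53894378]]
```

View pics/c1.png

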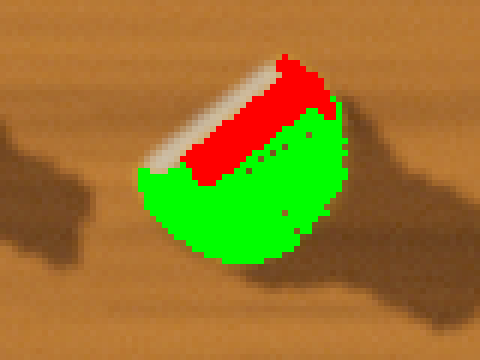

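The refined brass mask fits: the circle radius is 31.7 mm, and the axis reprojects onto the stop in the scene view. For the collar I'll use only edges that truly lie on the rim, which are the inner edge on the near side and the outer edge on the far side, from both cameras.

Run:
```python
from h import *
for name,c0,r0 in(("top",(178,203),32),("scene",(443,232),30)):
    f=dict(np.load(name+"0.npz"));h=cv2.cvtColor(f["pixels"],cv2.COLOR_RGB2HSV)
    R=cv2.Rodrigues(np.array(f["rvec"],float))[0];C=(-R.T@np.ravel(f["tvec"]))[:2]
    k=big(cv2.inRange(h,(0,0,0),(180,255,85)),c0,r0)
    w=big(masks(f)["white"],(155,203) if name=="top" else (461,233),20)
    d,s,L=line(ray(f,pts(w),.038));n=np.array([-d[1],d[0]]);n*=np.sign(n[1]);print(name,"stripe",s,L,np.degrees(np.arctan2(n[1],n[0])))
    q=np.array([.519,.225]);u=(C-q)/np.linalg.norm(C-q)
    cs,_=cv2.findContours(k|w,cv2.RETR_CCOMP,cv2.CHAIN_APPROX_NONE);cs=sorted(cs,key=len)[-2:]
    outer,inner=[ray(f,c.reshape(-1,2),.038) for c in cs[::-1]]
    # contour of the hole lies on mask pixels as well; half-pixel either way
    nn=np.array([-.075,.997])
    for it in range(4):
        I=inner[((inner-q)@u>.012)&((inner-q)@nn<.008)];O=outer[((outer-q)@u<-.012)&((outer-q)@nn<.008)]
        r=least_squares(lambda p:np.r_[np.hypot(*(I-p).T)-.0385,np.hypot(*(O-p).T)-.0455],q,loss="soft_l1",f_scale=.001);q=r.x
    print(len(I),len(O),q,np.abs(r.fun).mean()*1e3,"radii",np.hypot(*(I-q).T).mean(),np.hypot(*(O-q).T).mean(),"stripe dist",(s-q)@nn)
f=dict(np.load("top0.npz"));print(ray(f,[[203,174],[206,237]],.02))
```

```text
top stripe [0.517208   0.25270465] 0.0603257544017837 94.28556
50 9 [0.51913876 0.22383947] 0.5977853748002031 radii 0.038616211930105296 0.04497734637692177 stripe dist 0.028923391363224263
scene stripe [0.5095074  0.25188684] 0.05793523054869664 94.30742
25 27 [0.52218079 0.22584406] 0.7412490050717595 radii 0.03856865469192755 0.04534682333878843 stripe dist 0.02691515804806378
[[0.57554484 0.17258743]
 [0.46177683 0.1610266 ]]
```

```bash
cat >> h.py <<'E'
from scipy.spatial.transform import Rotation as Ro
def to(x,y,z):
    from rig import ctrl
    s=ctrl.sense();q=s["tool_rot"];R=Ro.from_quat([*q[1:],q[0]]);M=R.as_matrix()
    print("t",s["time_s"],"yaw y",np.degrees(np.arctan2(M[1,1],M[0,1])),"tilt",np.degrees(np.arccos(-M[2,2])),"delta tool",M.T@(np.array([x,y,z])-s["eef_pos"]),"eef",s["eef_pos"],"F",s["ft_force"],"w",s["grip_width"],s["gripper_force"],"q6",s["joint_pos"][5])
E
python3 -m inch '[[0,0,0,0,0,7,0],[0,0,0,0,0,7,0],[0,0,0,0,0,7,0],[0,0,0,0,0,7,0],[0,0,0,0,0,7,0],[0,0,0,0,0,0,0],[0,0,0,0,0,0,0]]'
python3 -c "
from h import *;to(.505,-.0565,.2)"
```

```text
time_s: 0.68
eef_pos: [0.1576, 0.5528, 0.2309]
tool_rot: [0.0, 0.428, 0.904, -0.0]
ft_force: [0.8, 0.4, -0.2]
grip_width: 0.0853
gripper_force: 0.0
t 0.6833 yaw y 39.25976866991247 tilt 0.04134852926920323 delta tool [-0.69155371 -0.11658077  0.03127172] eef [0.15763326 0.55275723 0.23094356] F [ 0.75810483  0.35078369 -0.21203302] w 0.08526879785609712 0.0 q6 0.4867794763541793
```

```bash
python3 -m inch '[[-0.0346,-0.0058,0.0015,0,0,0,0],[-0.0346,-0.0058,0.0015,0,0,0,0],[-0.0346,-0.0058,0.0015,0,0,0,0],[-0.0346,-0.0058,0.0015,0,0,0,0],[-0.0346,-0.0058,0.0015,0,0,0,0],[-0.0346,-0.0058,0.0015,0,0,0,0],[-0.0346,-0.0058,0.0015,0,0,0,0],[-0.0346,-0.0058,0.0015,0,0,0,0],[-0.0346,-0.0058,0.0015,0,0,0,0],[-0.0346,-0.0058,0.0015,0,0,0,0],[-0.0346,-0.0058,0.0015,0,0,0,0],[-0.0346,-0.0058,0.0015,0,0,0,0],[-0.0346,-0.0058,0.0015,0,0,0,0],[-0.0346,-0.0058,0.0015,0,0,0,0],[-0.0346,-0.0058,0.0015,0,0,0,0],[-0.0346,-0.0058,0.0015,0,0,0,0],[-0.0346,-0.0058,0.0015,0,0,0,0],[-0.0346,-0.0058,0.0015,0,0,0,0],[-0.0346,-0.0058,0.0015,0,0,0,0],[-0.0346,-0.0058,0.0015,0,0,0,0]]'
python3 -m inch '[[0,0,0,0,0,0,0],[0,0,0,0,0,0,0]]'
python3 -c "
from h import *;to(.505,-.0565,.033)"
```

```text
time_s: 2.35
eef_pos: [0.5044, -0.059, 0.2012]
tool_rot: [-0.0, 0.429, 0.903, 0.0]
ft_force: [-0.1, 1.2, -0.3]
grip_width: 0.0855
gripper_force: 0.0
time_s: 2.52
eef_pos: [0.5044, -0.0588, 0.2007]
tool_rot: [-0.0, 0.43, 0.903, -0.0]
ft_force: [-0.2, -0.7, -0.3]
grip_width: 0.0854
gripper_force: 0.0
t 2.5167 yaw y 39.03673622827422 tilt 0.05611285509326634 delta tool [0.00129295 0.00194794 0.16771804] eef [ 0.5044499  -0.05880105  0.20071765] F [-0.17463409 -0.66153863 -0.26147362] w 0.08541125780888986 0.0 q6 -0.934630980150942
```

```bash
python3 -m inch '[[0.0013,0.002,0.024,0,0,0,0],[0,0,0.024,0,0,0,0],[0,0,0.024,0,0,0,0],[0,0,0.024,0,0,0,0],[0,0,0.024,0,0,0,0],[0,0,0.024,0,0,0,0],[0,0,0.0225,0,0,0,0],[0,0,0,0,0,0,0],[0,0,0,0,0,0,0]]'
python3 - <<'E'
from h import *;to(.505,-.0565,.034)
from rig import ctrl
f=ctrl.grab_frame("scene");cv2.imwrite("pics/g.png",cv2.resize(f["pixels"][130:250,230:400,::-1],None,fx=4,fy=4))
E
```

```text
time_s: 3.27
eef_pos: [0.5033, -0.0537, 0.0343]
tool_rot: [-0.002, 0.429, 0.903, -0.0]
ft_force: [0.3, 0.5, 0.4]
grip_width: 0.0855
gripper_force: 0.0
t 3.2667 yaw y 39.20499719775935 tilt 0.1843569771942758 delta tool [-0.00326491 -0.00041856  0.0003282 ] eef [ 0.5032616  -0.05370587  0.03433666] F [0.31171154 0.54312574 0.35546265] w 0.08553769455990455 0.0 q6 -0.9287721491566795
```

View pics/g.png

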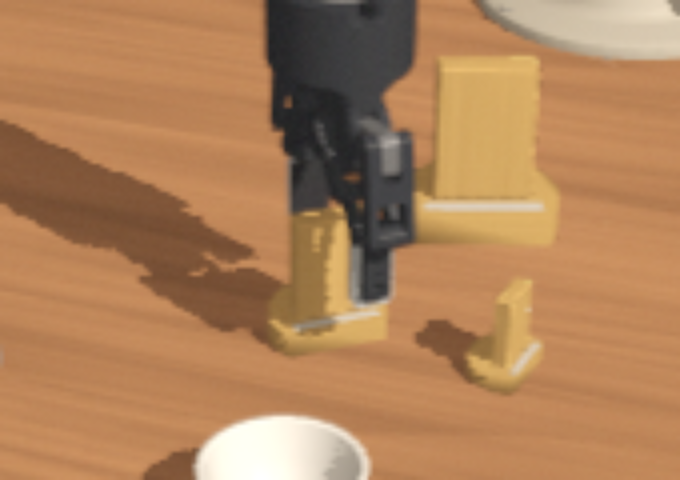

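The view shows the plate between the open fingers, with the stripe in front at about (335,320) in the crop. I'll correct 3 mm along the tool's x and close.

```bash
python3 -m inch '[[-0.003,0,0,0,0,0,0],[0,0,0,0,0,0,0.3],[0,0,0,0,0,0,0.6],[0,0,0,0,0,0,1],[0,0,0,0,0,0,1],[0,0,0,0,0,0,1],[0,0,0,0,0,0,1],[0,0,0,0,0,0,1],[0,0,0,0,0,0,1],[0,0,0,0,0,0,1],[0,0,0,0,0,0,1],[0,0,0,0,0,0,1]]'
python3 -c "
from h import *;to(.505,-.0565,.034)"
```

```text
time_s: 4.32
eef_pos: [0.5059, -0.0574, 0.0347]
tool_rot: [-0.001, 0.43, 0.903, -0.0]
ft_force: [-3.0, -2.4, 1.7]
grip_width: 0.0135
gripper_force: 65.0
t 4.3167 yaw y 39.09368817163657 tilt 0.0730921793004076 delta tool [ 0.0013155  -0.00011533  0.00069683] eef [ 0.50591994 -0.05744821  0.03469571] F [-2.96667067 -2.38523696  1.65188502] w 0.013516314629165947 64.97112393379211 q6 -0.9315018957149555
```

Gripped at 13.5 mm, which matches the plate. Next I lift, then turn by +55° about world z (about -7 × 8 in tool az).

```bash
python3 -m inch '[[0,0,-0.01,0,0,0,1],[0,0,-0.02,0,0,0,1],[0,0,-0.02,0,0,0,1],[0,0,-0.02,0,0,0,1],[0,0,-0.02,0,0,0,1],[0,0,0,0,0,-6.9,1],[0,0,0,0,0,-6.9,1],[0,0,0,0,0,-6.9,1],[0,0,0,0,0,-6.9,1],[0,0,0,0,0,-6.9,1],[0,0,0,0,0,-6.9,1],[0,0,0,0,0,-6.9,1],[0,0,0,0,0,-6.9,1],[0,0,0,0,0,0,1],[0,0,0,0,0,0,1],[0,0,0,0,0,0,1]]'
python3 - <<'E'
from h import *;to(.52,.2245,.125)
from rig import ctrl
f=ctrl.grab_frame("top");np.savez("top1.npz",**f);cv2.imwrite("pics/t1.png",cv2.resize(f["pixels"][150:280,240:440,::-1],None,fx=4,fy=4))
E
```

```text
time_s: 5.65
eef_pos: [0.5065, -0.0571, 0.1247]
tool_rot: [-0.0, -0.036, 0.999, 0.0]
ft_force: [0.1, -0.1, -5.2]
grip_width: 0.0136
gripper_force: 63.9
t 5.65 yaw y 94.13801578135171 tilt 0.031130070201567463 delta tool [-3.37458708e-02  2.79884250e-01 -1.85285782e-04] eef [ 0.50653832 -0.05708956  0.12466339] F [ 0.08215836 -0.14131124 -5.19565657] w 0.013554494284613708 63.89997482299805 q6 -1.8924671396901285
```

View pics/t1.png

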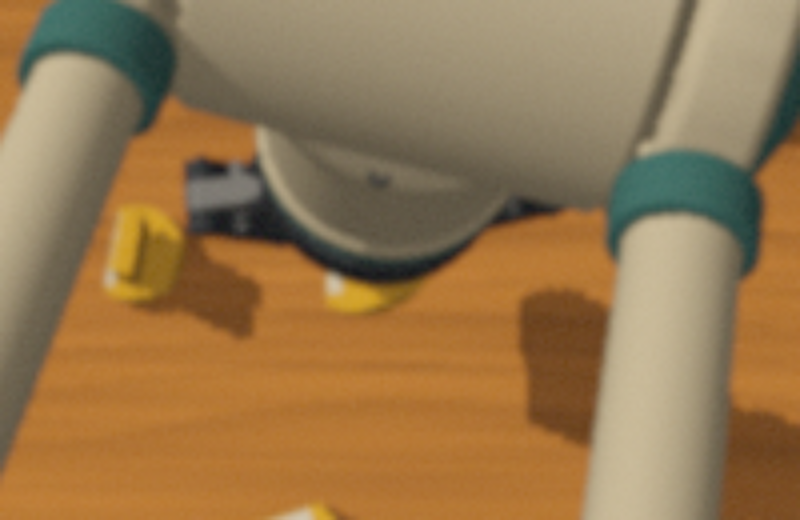

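The picture shows the stop held with its white stripe at crop (332,285), towards +y as the socket needs. Now I carry it over.

```bash
python3 -m inch '[[-0.0025,0.02,0,0,0,0,1],[-0.0025,0.02,0,0,0,0,1],[-0.0025,0.02,0,0,0,0,1],[-0.0025,0.02,0,0,0,0,1],[-0.0025,0.02,0,0,0,0,1],[-0.0025,0.02,0,0,0,0,1],[-0.0025,0.02,0,0,0,0,1],[-0.0025,0.02,0,0,0,0,1],[-0.0025,0.02,0,0,0,0,1],[-0.0025,0.02,0,0,0,0,1],[-0.0025,0.02,0,0,0,0,1],[-0.0025,0.02,0,0,0,0,1],[-0.0025,0.02,0,0,0,0,1],[-0.0025,0.02,0,0,0,0,1],[0,0,0,0,0,0,1],[0,0,0,0,0,0,1],[0,0,0,0,0,0,1]]'
python3 - <<'E'
from h import *;to(.521,.2245,.085)
from rig import ctrl
f=ctrl.grab_frame("scene");np.savez("scene2.npz",**f);a=f["pixels"][130:270,380:520]
f=ctrl.grab_frame("top");np.savez("top2.npz",**f);b=f["pixels"][140:280,105:245]
cv2.imwrite("pics/p2.png",cv2.resize(np.hstack([a,b])[:,:,::-1],None,fx=2.8,fy=4))
E
```

```text
time_s: 7.12
eef_pos: [0.5202, 0.2242, 0.1245]
tool_rot: [-0.0, -0.037, 0.999, -0.0]
ft_force: [-0.5, -0.9, -5.5]
grip_width: 0.0136
gripper_force: 63.9
t 7.1167 yaw y 94.27312851168813 tilt 0.05990191906002606 delta tool [-0.00084315  0.00028791  0.03953863] eef [0.52021031 0.22417886 0.12453948] F [-0.49661605 -0.85780756 -5.5494718 ] w 0.013553810600563985 63.91440510749817 q6 -1.36075253175354
```

View pics/p2.png

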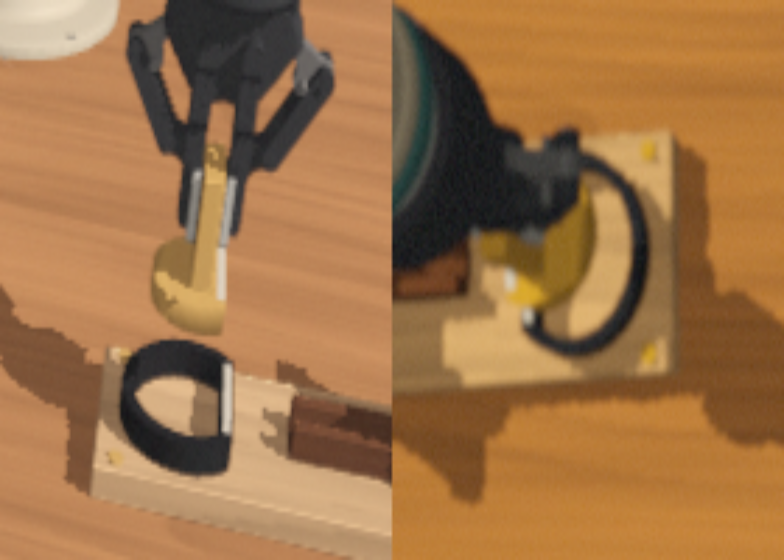

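The left half (scene view) shows the stop above the collar with the stripes on the same side: stop stripe at crop (222,275), collar stripe at (228,400). I'll check the offset numerically.

Run:
```python
from h import *
z=.1245-.0347
f=dict(np.load("scene2.npz"));w=big(masks(f)["white"],(460,198),8)
d,s,L=line(ray(f,pts(w),z+.016));n=np.array([-d[1],d[0]]);n*=np.sign(n[1]);print("scene stripe",s,L,np.degrees(np.arctan2(n[1],n[0])),w.sum()//255)
h=cv2.cvtColor(f["pixels"],cv2.COLOR_RGB2HSV);m=cv2.inRange(h,(17,60,60),(34,255,255))
f2=dict(np.load("top2.npz"));h=cv2.cvtColor(f2["pixels"],cv2.COLOR_RGB2HSV);b=big(cv2.inRange(h,(20,175,60),(34,255,255)),(157,202),24)
c=cont(b);P=ray(f2,c,z+.016);e=np.array([.5195,.224])
sel=((P-e)[:,1]<-.004);A=P[sel];print("top arc n",len(A),"R about expected",np.hypot(*(A-e).T).min(),np.hypot(*(A-e).T).max())
C=ray(f2,c,z);r=least_squares(lambda q:np.hypot(*(A-q).T)-.032,e,loss="soft_l1",f_scale=.001);print(r.x,np.abs(r.fun).mean(),c[sel].min(0),c[sel].max(0))
print(proj(f2,[[.5195,.224,z+.016]]),"exp stripe scene",proj(f,[[.5195-.075*.014,.224+.014,z+.016]]),pts(w).mean(0))
```

```text
scene stripe [0.51504105 0.2376963 ] 0.05392132111339914 94.11177 43
top arc n 119 R about expected 0.010204272172838003 0.03459920508169636
[0.52529466 0.22914156] 0.005432386872205306 [157 188] [174 215]
[[155.12115614 196.91093832]] exp stripe scene [[459.04176264 198.18132407]] [459.02325581 197.3255814 ]
```

Run:
```python
from h import *
a=np.radians(94.3);n=np.array([np.cos(a),np.sin(a)]);t=np.array([n[1],-n[0]])
def D(c,z,r,fl):
    th=np.linspace(0,2*np.pi,200);x=np.minimum(r*np.cos(th),fl);return np.c_[c+x[:,None]*n+(r*np.sin(th))[:,None]*t,np.full(200,z)]
out=[]
for nm,cs in(("scene2",(slice(150,260),slice(390,500))),("top0",(slice(150,260),slice(120,230)))):
    f=dict(np.load(nm+".npz"));im=cv2.resize(f["pixels"][cs][:,:,::-1],None,fx=5,fy=5,interpolation=cv2.INTER_CUBIC)
    def dr(p,col):
        q=((proj(f,p)-[cs[1].start,cs[0].start]+.5)*5);cv2.polylines(im,[np.round(q).astype(int)],True,col,1)
    c=np.array([.5195,.2245]);dr(D(c,.038,.038,.022),(0,255,0));dr(D(c,.038,.046,.030),(0,255,0))
    if nm=="scene2":
        s=np.array([.519,.224]);dr(D(s,.0898,.032,.016),(255,0,255));dr(D(s,.1058,.032,.016),(255,0,255))
    out.append(im[:, :400] if nm=="scene2" else im[:, 100:500])
cv2.imwrite("pics/o.png",np.hstack(out))
```

```text
(no output)
```

View pics/o.png

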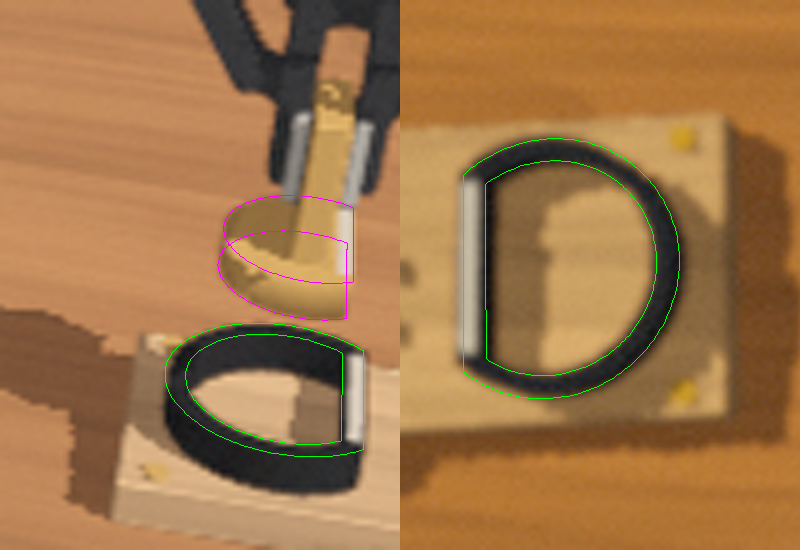

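The overlay puts the collar at (0.5195, 0.2245) in both views, and the held foot within about 1 px of its expected place. Lowering now.

```bash
python3 -m inch '[[0,0,0.01,0,0,0,1],[0,0,0.01,0,0,0,1],[0,0,0.01,0,0,0,1],[0,0,0.01,0,0,0,1],[0,0,0.008,0,0,0,1],[0,0,0,0,0,0,1],[0,0,0,0,0,0,1]]'
python3 -c "
from h import *;to(.5205,.2245,.0547)"
```

```text
time_s: 7.8
eef_pos: [0.52, 0.2243, 0.0758]
tool_rot: [-0.001, -0.037, 0.999, -0.0]
ft_force: [0.8, -0.7, -5.7]
grip_width: 0.0132
gripper_force: 63.8
t 7.8 yaw y 94.27864799518154 tilt 0.10976730352435783 delta tool [-0.00052745  0.0002031   0.02113227] eef [0.52002825 0.2242687  0.0758333 ] F [ 0.80163786 -0.65868464 -5.66577121] w 0.013224721292837359 63.77033472061157 q6 -1.3612112878887048
```

```bash
python3 -m inch '[[-0.0005,0,0.003,0,0,0,1],[0,0,0.003,0,0,0,1],[0,0,0.003,0,0,0,1],[0,0,0.003,0,0,0,1],[0,0,0,0,0,0,1],[0,0,0,0,0,0,1]]'
python3 -m inch '[[0,0,0.0025,0,0,0,1],[0,0,0.0025,0,0,0,1],[0,0,0,0,0,0,1],[0,0,0,0,0,0,1],[0,0,0,0,0,0,1]]'
python3 -c "
from h import *;to(.5205,.2245,.0547)"
```

```text
time_s: 8.3
eef_pos: [0.5209, 0.2245, 0.0646]
tool_rot: [-0.0, -0.037, 0.999, -0.0]
ft_force: [0.0, 0.5, -5.5]
grip_width: 0.0132
gripper_force: 63.9
time_s: 8.72
eef_pos: [0.5211, 0.2245, 0.0598]
tool_rot: [0.0, -0.037, 0.999, 0.0]
ft_force: [-0.3, -0.1, -5.8]
grip_width: 0.0132
gripper_force: 63.9
t 8.7167 yaw y 94.28578566126586 tilt 0.004289358544861128 delta tool [5.61250407e-04 8.65886008e-07 5.08476503e-03] eef [0.52105969 0.2245407  0.05978477] F [-0.27093171 -0.08641494 -5.77167059] w 0.013246391223136098 63.855990171432495 q6 -1.3614287060209112
```

The foot is in the socket and held without contact. I'll lower the last 5 mm in small steps.

```bash
python3 -m inch '[[0,0,0.001,0,0,0,1],[0,0,0.001,0,0,0,1],[0,0,0.001,0,0,0,1],[0,0,0.001,0,0,0,1],[0,0,0,0,0,0,1],[0,0,0,0,0,0,1]]'
python3 -m inch '[[0,0,0.0005,0,0,0,1],[0,0,0.0005,0,0,0,1],[0,0,0,0,0,0,1],[0,0,0,0,0,0,1]]'
```

```text
time_s: 9.22
eef_pos: [0.521, 0.2245, 0.0557]
tool_rot: [-0.0, -0.037, 0.999, 0.0]
ft_force: [0.0, -0.5, -5.3]
grip_width: 0.013
gripper_force: 63.9
time_s: 9.55
eef_pos: [0.521, 0.2245, 0.0548]
tool_rot: [-0.0, -0.037, 0.999, 0.0]
ft_force: [0.4, -0.3, -5.6]
grip_width: 0.0131
gripper_force: 63.9
```

```bash
python3 -m inch '[[0,0,0.0005,0,0,0,1],[0,0,0.0005,0,0,0,1],[0,0,0,0,0,0,1],[0,0,0,0,0,0,1]]'
python3 -m inch '[[0,0,0.0005,0,0,0,1],[0,0,0,0,0,0,1],[0,0,0,0,0,0,1]]'
```

```text
time_s: 9.88
eef_pos: [0.5211, 0.2245, 0.0547]
tool_rot: [0.0, -0.037, 0.999, 0.0]
ft_force: [-2.6, -1.6, 3.3]
grip_width: 0.0132
gripper_force: 65.2
time_s: 10.13
eef_pos: [0.5211, 0.2245, 0.0547]
tool_rot: [0.0, -0.037, 0.999, 0.0]
ft_force: [-3.9, -1.0, 8.1]
grip_width: 0.0131
gripper_force: 66.1
```

The floor was reached at z = 0.0547, as predicted. Releasing and lifting.

```bash
python3 -m inch '[[0,0,-0.0005,0,0,0,0.7],[0,0,0,0,0,0,0.4],[0,0,0,0,0,0,0.2],[0,0,0,0,0,0,0],[0,0,0,0,0,0,0],[0,0,0,0,0,0,0],[0,0,0,0,0,0,0],[0,0,-0.01,0,0,0,0],[0,0,-0.02,0,0,0,0],[0,0,-0.03,0,0,0,0],[0,0,-0.03,0,0,0,0],[0,0,-0.03,0,0,0,0],[0,-0.03,-0.02,0,0,0,0],[0,-0.04,0,0,0,0,0],[0,-0.04,0,0,0,0,0],[0,-0.04,0,0,0,0,0],[0,0,0,0,0,0,0],[0,0,0,0,0,0,0]]'
python3 - <<'E'
from rig import ctrl
import cv2,numpy as np
f=ctrl.grab_frame("scene");a=f["pixels"][130:270,380:520]
f=ctrl.grab_frame("top");b=f["pixels"][140:280,105:245]
cv2.imwrite("pics/e.png",cv2.resize(np.hstack([a,b])[:,:,::-1],None,fx=2.8,fy=4))
E
```

```text
time_s: 11.63
eef_pos: [0.5325, 0.0731, 0.1946]
tool_rot: [0.001, -0.035, 0.999, 0.0]
ft_force: [-1.2, 0.8, 0.7]
grip_width: 0.0855
gripper_force: 0.0
```

View pics/e.png

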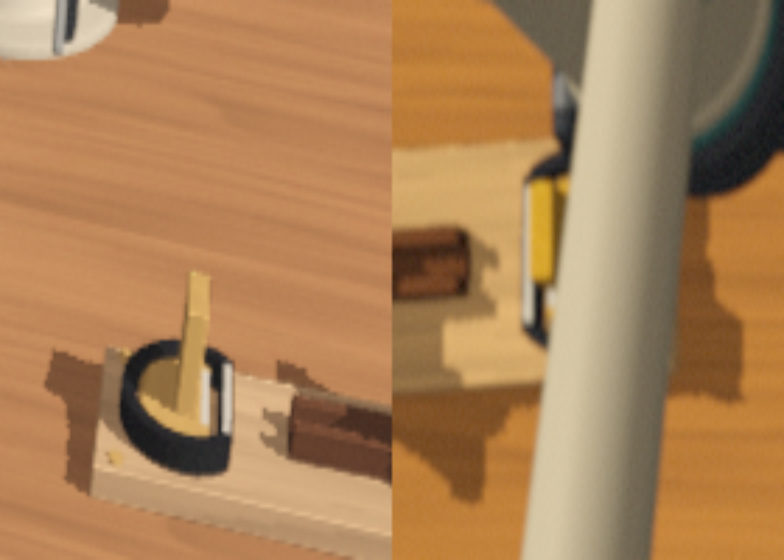

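The picture shows the stop seated upright in the collar, plate at crop (195,340), with its stripe at (207,395) parallel to the collar's stripe at (228,400). The gripper is clear, so I'm handing in.

```bash
python3 -c "
from rig import ctrl;print(ctrl.close_job())"
```

```text
the job is handed in; nothing more can be done
None
```

The middle-sized brass stop is in the D socket, upright with its flat matched and the foot on the floor, and it has been released. The steel stop and bowl were never approached, and I handed the job in at about 11.7 s; no verdict came back.

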